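Set the length stop of the bread portioning guide and clamp it

TASK

On the sloping bread portioning guide, slide the steel length stop along its slots to the left until its left face (the one toward the knife gap) is in line with the point of the black portion rider on the front lip. Then tighten the black wing knob fully, clockwise, so that the stop is clamped there. Leave the rider and the other things on the stand where they are.

Things in the scene. Friction and masses are not known exactly. Their poses are not given: they have to be found in the camera images.
- guide: Bread portioning guide, fixed: white board 170 x 330 mm (330 along y) on a steel wedge frame, sloping 25 deg, low edge toward the robot, steel lip along it 17 mm above the board; 6 mm knife gap across the board at y = 127 mm. Origin on the stand under the board's middle; x away from the robot, y left along the board, z up. Square out of the board is (-0.423, 0, 0.906).
- board_mid (a point): Middle of the white board's upper surface, 62 mm above guide's origin; axes as guide. Up the slope is (0.906, 0, 0.423). 48 mm up the slope two studs stand in the board: the wing knob's at y = -79 mm and a fixed hexagon guide bolt, 26 mm across, top 15 mm above the board, at y = +9 mm, which only guides and is not turned.
- stop: Length stop, loose steel, about 0.35 kg: flange 52 x 188 x 6 mm (188 along y), two slots 11 x 76 mm in line on the two studs, and at its left end a wall 12 mm thick (along y), 46 mm high, 146 mm long down the slope. Origin under the flange's middle; axes as guide (x level, z up). Slides 33 mm either way; a few N move it while the knob is loose.
- stop_face (a point): Point on the left face of the stop's wall, 1 mm from its lower front end, 21 mm above the board: the face to be set in line with the rider's point. Axes as stop.
- stop_grip (a point): Middle of the stop's wall thickness, 55 mm down the slope from stop's origin, 32 mm above the board, 14 mm below the wall's top edge: a good place to pinch the wall, fingers closing along y, tool pointing square into the board. At least 30 mm free on either side. Axes as stop.
- mark (a point): Tip of the point of the black portion rider, an 18 mm wide clip on the front lip. Axes: x up the slope, y left along the board, z square out of it. The stop is set when stop_face has y = 0 in this frame; it starts 15 to 58 mm to the right. The tip is 21 mm above the board and 3 mm short of the wall's front end. The rider shifts if pushed along the lip.
- knob_grip (a point): Point on the wing knob's axis (square out of the board) inside its bar, which is 52 mm long, 14 mm wide and 27 mm high, from 17 mm below to 10 mm above this point; a 28 mm round hub is below the bar. x along the bar, z out of the board. 43 mm above the board when loose. Free for fingers all round; grip across the bar.
- knob (a joint): Turn of the wing knob, rad, growing clockwise seen looking down on the board. Starts loose at 0 to 0.3; end stop 1.45. Steep helix: the knob sinks 4.3 mm per rad. Its washer meets the stop's flange at about 0.7, then a spring builds up to about 19 N at the end stop; tight from 1.15. Needs up to 0.25 N m; stays where it is left.
- clamp_washer: Steel washer 30 mm across under the wing knob, which presses on the stop's flange when the knob is tight. Origin at the middle of its underside.
- steel_canister: Bystander: lidded steel canister, 112 mm across, 130 mm high, at the back of the stand. Origin under its middle.
- bowl_stack: Bystander: stack of white bowls, 141 mm across, 115 mm high, at the back of the stand. Origin under its middle.
- steel_cup_0: Bystander: small steel cup, 64 mm across, 36 mm high, behind the guide. Origin under its middle.
- twist_timer: Bystander: wind-up kitchen timer, 66 mm across, 48 mm high, behind the guide. Origin under its middle.
- probe_thermometer: Bystander: probe thermometer 198 x 26 x 18 mm, lying along the guide's left side. Origin under its middle.

How it is judged (in metres and radians):
On the way, in this order (a step that is already met when the one before it is completed fails the run):
1. with the knob still loose, the stop's left face is in line with the rider's point to 5 mm (y of stop_face in the frame of mark between -0.005 and 0.005 m and value of joint knob below 0.6 rad), for 0.2 s.
2. the knob is tightened and its washer presses on the stop (value of joint knob above 1.15 rad and contact force between clamp_washer and stop above 7 N), for 0.2 s.
At the end, for the whole second after the job is handed in: The stop's left face is within 5 mm of the rider's point along the board, the knob stands at 1.15 rad or more with its washer pressing on the stop with more than 7 N, and the stop is at rest (all of step 2 and y of stop_face in the frame of mark between -0.005 and 0.005 m and linear speed of stop below 0.01 m/s); the robot touches nothing.
It fails at once if the portion rider is shifted by more than 3 mm (distance of mark from where it was at the start of the episode above 0.003 m).
It fails at once if one of the bystanders is pushed more than 20 mm (distance of any of steel_canister, bowl_stack, steel_cup_0, twist_timer, probe_thermometer from where it was at the start of the episode above 0.02 m).
It also fails if it takes over 48 s, if anything falls off the work surface, if the arm or the gripper's body presses on something with over 40 N, if the wrist force passes 120 N, or if a joint passes its speed limit or range.

ROBOT

A 6-joint arm with a two-finger parallel gripper is mounted at the origin on a cart in front of the work surface, level with it; the furniture and walls round the work are solid. World frame = base frame: x ahead of the robot, y to its left, z up, the work surface at z = 0. Lengths are in m, angles in degrees, forces in N, time in s.
With the tool pointing down it reaches from about 0.4 to 0.825 m from the base axis. Payload 7 kg.
Tool frame: the origin (TCP) lies between the finger pads, 19 mm behind the fingertips; this is the grasp point; z points along the fingers, y is the line along which they close (so a half turn about z gives the same grasp; the last joint's range is limited). The gripper opens to 88 mm and grips with 3 to 60 N. Pads are 19 mm wide; open, the fingers measure 130 mm over their backs; the gripper's body (78 mm by 193 mm) begins 47 mm behind the grasp point.
Start: joints at [-55.227, 20.546, 0.682, 0, -70.136, -16.507], TCP at [0.212, -0.641, 0.245] pointing down, gripper open.
Joint ranges: [-176.03, 176.03], [-82.01, 121.73], [-58.28, 71.71], [-173.87, 95.51], [-174.79, -0.11], [-173.66, 173.66]. Speed limits (degrees/s): [136.94, 136.94, 172.46, 180, 180, 180].

INTERFACE

Orientations are given as [roll, pitch, yaw] about the fixed x, y, z axes, in that order (R = Rz(yaw) Ry(pitch) Rx(roll)).
In Python, from plant import r gives the robot as it stands.
- The arm moves only by the tool drive_effector, called after "Call:" as a command line: name --argument value ..., lists and objects as JSON in quotes. Schema: {"type":"object","properties":{"steps":{"type":"array","items":{"type":"object","properties":{"dx":{"type":"number"},"dy":{"type":"number"},"dz":{"type":"number"},"ax":{"type":"number"},"ay":{"type":"number"},"az":{"type":"number"}},"additionalProperties":false},"minItems":1,"maxItems":12},"finger_gap":{"type":"number"},"squeeze":{"type":"number"},"only":{"type":"string"},"quiet":{"type":"boolean"},"lines":{"type":"string"}},"required":["steps"],"additionalProperties":false}. steps is a list of rows, 1 to 12 of them, each an object with the fields dx, dy, dz (the shift in m), ax, ay, az (a rotation vector in degrees); a field left out counts as zero; each row is the pose to reach, as a shift and turn from the pose commanded when the call began, along the tool's axes at that moment; what a row does not reach only later rows make up. A row lasts 1/12 s, in which the tool goes at most 0.0417 m and 7.16 degrees, less where a joint would pass 70% of its speed; a pose out of reach is approached as far as the arm can. finger_gap is the finger opening in m, set as the call begins (left out keeps the last). The fingers move at their own pace and stop on an object; squeeze is the grip in N (left out, the last holds). Time passes only in rows, so rows that do not move let the fingers close. The tool returns the time, the measured TCP pose, the force, the opening and the grip force at its end. only (a regular expression) keeps the lines of the reply that match it, lines (a string "A,B") keeps lines A to B, and quiet returns only ok. Input that does not fit is refused with a message, and nothing moves.
- r.get_state(): the state, without advancing time (a new reading comes with each control period).
- r.capture(name): name is "scene" or "side" or "wrist"; returns a dict with "frame" (480x640x3 uint8, red, green, blue), "z_map" (480x640 float32, m along the optical axis (not along the pixel's ray), 0 where there is no reading), "fx", "fy", "cx", "cy" (pixels), "cam_to_world" (4x4, takes a point from camera to world coordinates). Camera axes: x right, y down, z forward; pixel columns grow to the right and rows downward; lengths in m; the calibration is good to about 2 mm. The wrist camera is an equidistant fisheye: a pixel r from the principal point sees the ray r / f radians off the axis. A picture is of the moment at which its call begins.
- r.close_job(): hands the job in; it is judged then, once.
The state is a dict: "time_s": time; "joints": joint angles; "qd": joint speeds; "joint_torque": joint torques, N m; "tcp_pos": TCP position; "eef_rot": TCP orientation; "contact_force": force on the tool from outside, world axes, zero at the start; "moment": the same for the moment, N m; "gripper_width": finger opening in m; "gripper_force": force on a finger pad.
Only numpy, scipy, OpenCV 4.12 (cv2) and the standard library are available. Lean on these libraries where they do the work, as an engineer would, in place of code of your own. Each camera call takes 0.05 s, during which the arm holds its last target. There are 200 camera calls.

## Working session

There is one attempt and no reset: what is moved stays moved. The work goes in short steps, Python scripts to look and compute and a tool call to move; the robot and the scene stay as the last step left them, time stands still between calls to the robot, and variables do not carry over. Pictures are saved under pics/ and viewed, at most 10 in all, crops included, and the job is handed in when it is done.

```bash
ls; mkdir -p pics; python3 - <<'E'
from plant import r
import cv2,numpy as np
s=r.get_state();print(s)
for n in("scene","side"):
    c=r.capture(n);cv2.imwrite(f"pics/{n}0.png",c["frame"][:,:,::-1]);np.savez(f"{n}0.npz",**c)
    print(n,c["fx"],c["cx"],c["cy"],np.round(c["cam_to_world"],3).tolist())
E
```

```text
pics
plant.py
{'time_s': 0.0, 'joints': array([-5.52268995e+01,  2.05922861e+01,  6.35050957e-01, -2.07003903e-02,
       -7.01348805e+01, -1.65074657e+01]), 'qd': array([ 0.01565793, -0.02895271, -0.05733438,  0.00111977,  0.13724998,
       -0.06718177]), 'joint_torque': array([-3.17897517e-03, -5.82707369e+01,  2.93047482e+01,  6.99747518e+00,
        6.70576832e-03, -1.83539669e-04]), 'tcp_pos': array([ 0.21141248, -0.64057129,  0.24442092]), 'eef_rot': array([ 1.79906151e+02, -7.51876671e-03, -1.61741409e+02]), 'contact_force': array([-0.1926738 ,  0.11459037,  1.38813677]), 'moment': array([-0.00405484,  0.03994786,  0.01851586]), 'gripper_force': 0.0, 'gripper_width': 0.08745307380363204}
scene 509.8795163602343 313.95796577868543 243.75544531658267 [[-0.86, -0.284, 0.424, 0.224], [-0.51, 0.469, -0.721, 0.84], [0.006, -0.836, -0.548, 0.571], [0.0, 0.0, 0.0, 1.0]]
side 530.6496732438889 314.49303361878714 240.1568471775489 [[0.97, -0.148, 0.193, 0.443], [-0.243, -0.638, 0.731, -0.393], [0.015, -0.756, -0.654, 0.645], [0.0, 0.0, 0.0, 1.0]]
```

View pics/scene0.png

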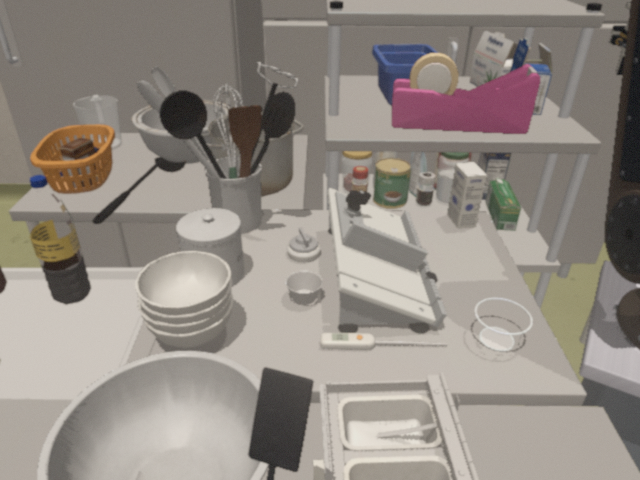

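View pics/side0.png

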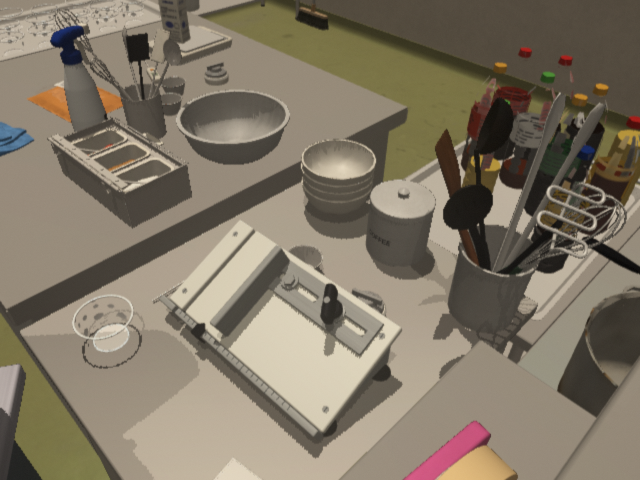

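The side view shows the guide: board spans roughly (170,290)-(240,225)-(398,335)-(330,428), stop wall (210,330)-(285,245), guide bolt (290,280), black knob (330,300), rider near (197,330). Enlarging it and fitting the board plane.

```bash
cat > h.py <<'E'
import numpy as np,cv2
from scipy.spatial.transform import Rotation as R
def pts(c):
    v,u=np.mgrid[0:480,0:640];z=c["z_map"]
    P=np.stack([(u-c["cx"])/c["fx"]*z,(v-c["cy"])/c["fy"]*z,z],-1)
    T=c["cam_to_world"];return P@T[:3,:3].T+T[:3,3]
def ray(c,u,v):
    T=c["cam_to_world"];d=T[:3,:3]@np.array([(u-c["cx"])/c["fx"],(v-c["cy"])/c["fy"],1]);return T[:3,3],d
def hit(c,u,v,n,d):  # n.p=d
    o,k=ray(c,u,v);return o+k*(d-n@o)/(n@k)
E
python3 - <<'E'
from h import *
c=dict(np.load("side0.npz"));P=pts(c)
m=np.zeros((480,640),np.uint8);cv2.fillPoly(m,[np.array([[235,325],[270,310],[345,355],[370,345],[325,400]])],1)
Q=P[(m>0)&(c["z_map"]>0)];
for _ in range(3):
    q=Q.mean(0);n=np.linalg.svd(Q-q,full_matrices=False)[2][2];n*=np.sign(n[2]);e=(Q-q)@n;print(len(Q),e.std());Q=Q[abs(e)<2*e.std()+1e-4]
print(n,np.degrees(np.arccos(n[2])),np.degrees(np.arctan2(-n[1],-n[0])),n@q)
np.savez("plane.npz",n=n,d=n@q)
I=c["frame"][:,:,::-1][215:440,150:410]
cv2.imwrite("pics/side_crop.png",cv2.resize(I,None,fx=2.6,fy=2.6,interpolation=cv2.INTER_CUBIC))
E
```

```text
4702 0.0012627494785936377
4543 0.001063144345420233
4406 0.00099336180948135
[-0.35821295 -0.22816705  0.90533048] 25.132169520642822 32.49547513484278 -0.15645965935753647
```

View pics/side_crop.png

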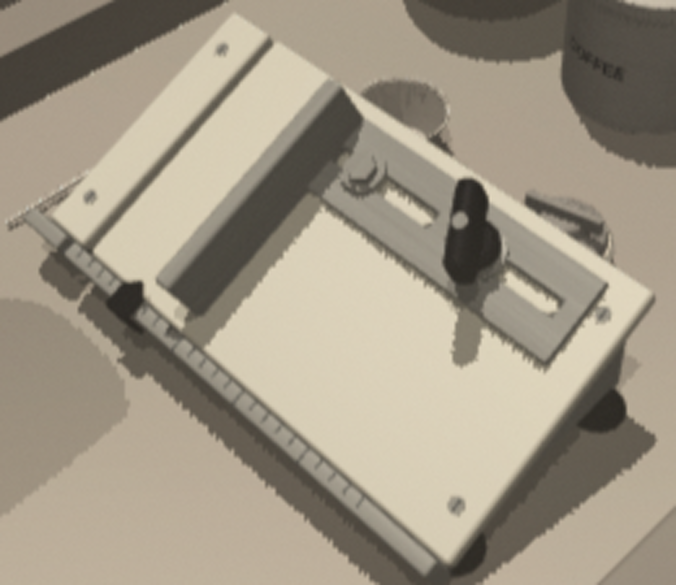

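The crop shows the knife gap (270,42)-(92,248), the wall with front-top corner about (158,280), the bolt (362,168), the knob bar (465,230) nearly along the slope, and the black rider (125,298). Now the guide frame, and from it wall, rider and knob.

```bash
cat > g.py <<'E'
from h import *
from scipy.optimize import least_squares
# crop px -> board coords (upslope, y, height)
F=[((236,13),(.085,.165,0)),((654,296),(.085,-.165,0)),((446,563),(-.085,-.165,0)),((362,166),(.048,.009,.015)),((270,41),(.085,.127,0)),((92,248),(-.085,.127,0))]
pl=np.load("plane.npz");c=dict(np.load("side0.npz"))
def axes(yaw):
    Y=R.from_euler("z",yaw).as_matrix();t=np.radians(25)
    return Y@np.array([[np.cos(t),0,-np.sin(t)],[0,1,0],[np.sin(t),0,np.cos(t)]]).T.T
def A_(yaw):
    t=np.radians(25);B=np.array([[np.cos(t),0,-np.sin(t)],[0,1,0],[np.sin(t),0,np.cos(t)]])
    return R.from_euler("z",yaw).as_matrix()@B   # columns: upslope,y,normal
def uv(c,p):
    T=c["cam_to_world"];q=(p-T[:3,3])@T[:3,:3];return np.array([q[...,0]/q[...,2]*c["fx"]+c["cx"],q[...,1]/q[...,2]*c["fy"]+c["cy"]]).T
X=np.array([f[1] for f in F]);U=np.array([[150+(f[0][0]+.5)/2.6-.5,215+(f[0][1]+.5)/2.6-.5] for f in F])
def res(x):
    M=A_(x[0]);w=x[1:]+X@M.T
    return np.r_[(uv(c,w)-U).ravel(),(M[:,2]@x[1:]-pl["d"])*2000 if 0 else (x[3]-.062)*1000]
s=least_squares(res,[.567,.6,0,.06])
if __name__=="__main__":
    print(np.degrees(s.x[0]),s.x[1:],s.fun.round(1))
M=A_(s.x[0]);mid=s.x[1:]
E
sed -i '/^def axes/,/^    return Y@/d' g.py
python3 - <<'E'
from g import *
print(np.degrees(s.x[0]),mid,s.fun.round(1), M[:,2]@mid-pl["d"])
P=(pts(c)-mid)@M
B=c["frame"].astype(int).max(2)
# black things above the board
reg=np.zeros((480,640),bool);reg[315:345,185:210]=1
b=reg&(B<60)&(P[...,2]>-.01)
print("rider",b.sum(),np.percentile(P[b],[2,10,50,90,98],axis=0).round(4).tolist())
reg[:]=0;reg[275:335,310:350]=1
b=reg&(B<70)&(P[...,2]>.03);print("knob",b.sum(),np.percentile(P[b],[2,50,98],axis=0).round(4).tolist())
t=b&(P[...,2]>.045);q=P[t][:,:2];print("bar top",t.sum(),cv2.minAreaRect(q.astype(np.float32)*1000))
w=(abs(P[...,2]-.046)<.004)&(P[...,0]<.07)&(P[...,0]>-.1)&(P[...,1]>.0)&(P[...,1]<.12)
print("walltop",w.sum(),np.percentile(P[w],[2,10,50,90,98],axis=0).round(4).tolist(),cv2.minAreaRect(P[w][:,:2].astype(np.float32)*1000))
# other camera
c2=dict(np.load("scene0.npz"));P2=(pts(c2)-mid)@M
w=(abs(P2[...,2]-.046)<.004)&(P2[...,0]<.07)&(P2[...,0]>-.1)&(P2[...,1]>.0)&(P2[...,1]<.12)
print("scene walltop",w.sum(),np.percentile(P2[w],[2,10,50,90,98],axis=0).round(4).tolist())
w=(abs(P2[...,2])<.004)&(abs(P2[...,0])<.08)&(P2[...,1]>.06)&(P2[...,1]<.12);print("scene board z",np.median(P2[w][:,2]))
for a in(c,c2):
    print("rider proj tip guess",uv(a,mid+M@np.array([-.085,.075,.021])))
v=(c["frame"][315:345,185:222].astype(int).sum(2)//3);np.set_printoptions(linewidth=250)
print(v)
E
```

```text
32.32484779183586 [0.5211249  0.11872781 0.06088522] [-0.4 -1.1  0.6 -1.1  0.2  1.6 -0.1  0.2  1.9 -1.5 -2.1  0.2 -1.1] -0.0012967207671578107
rider 141 [[-0.0998, 0.0563, 0.0074], [-0.099, 0.0571, 0.0207], [-0.0925, 0.0638, 0.0231], [-0.0845, 0.0713, 0.0244], [-0.0816, 0.0733, 0.0252]]
knob 446 [[0.0249, -0.0966, 0.034], [0.0434, -0.0856, 0.0519], [0.0677, -0.0677, 0.0559]]
bar top 337 ((-11.040557861328125, -222.66998291015625), (349.03314208984375, 35.03622817993164), 67.59772491455078)
walltop 864 [[-0.0698, 0.031, 0.0425], [-0.0588, 0.0317, 0.044], [-0.0037, 0.0353, 0.0475], [0.0549, 0.0414, 0.049], [0.0672, 0.0429, 0.0497]] ((-1.4295883178710938, 37.69302749633789), (142.47987365722656, 15.580676078796387), 0.7675365209579468)
scene walltop 485 [[-0.0694, 0.0323, 0.0423], [-0.0576, 0.0351, 0.0431], [0.0007, 0.042, 0.0477], [0.0566, 0.0442, 0.0495], [0.0671, 0.0455, 0.0498]]
scene board z 0.003247375709325486
rider proj tip guess [197.25409388 323.66450601]
rider proj tip guess [428.59448098 277.91520901]
[[111 119 115 ... 145 143 140]
 [134 145 141 ... 142 139 130]
 [143 149 149 ... 141 131 115]
 ...
 [162 161 158 ... 117 113 116]
 [161 163 163 ...  89  96 108]
 [161 162 162 ...  86  83  95]]
```

```bash
python3 - <<'E'
from g import *
P=pts(c); Q=(P-mid)@M
c2=dict(np.load("scene0.npz"));W=np.r_[P[c["z_map"]>0],pts(c2)[c2["z_map"]>0]]
for y0 in np.arange(-.9,.4,.1):
    print(round(y0,1),[round(float(np.percentile(k,98)),2) if len(k:=W[(W[:,1]>=y0)&(W[:,1]<y0+.1)&(W[:,0]>=x0)&(W[:,0]<x0+.1)][:,2])>20 else None for x0 in np.arange(.0,1.,.1)])
B=c["frame"].astype(int).max(2)
b=(B<70)&(Q[...,2]>.045)&(Q[...,2]<.07)&(abs(Q[...,0]-.045)<.04)&(abs(Q[...,1]+.08)<.04)
print("bar",b.sum(),cv2.minAreaRect((Q[b][:,:2]*1000).astype(np.float32)))
q=Q[b][:,:2];e=np.linalg.svd(q-q.mean(0))[2][0];print(q.mean(0),np.degrees(np.arctan2(e[1],e[0])))
reg=np.zeros((480,640),bool);reg[315:345,185:215]=1
b=reg&(B<60)&(Q[...,2]>.012)
for x0 in np.arange(-.104,-.074,.002):
    k=Q[b&(abs(Q[...,0]-x0)<.001)]
    if len(k):print(round(x0,3),len(k),k[:,1].min().round(4),k[:,1].max().round(4),k[:,2].mean().round(4))
st=np.array([.21141,-.64057,.24442]);from plant import r
s0=r.get_state();R0=R.from_euler("xyz",s0["eef_rot"],degrees=True)
RT=R.from_matrix(np.c_[-M[:,0],M[:,1],-M[:,2]])
print("rotvec",(R0.inv()*RT).as_rotvec(degrees=True))
for h in(.032,.13):
    p=mid+M@np.array([-.007,.037,h]);print(h,p,R0.inv().apply(p-s0["tcp_pos"]))
E
```

```text
-0.9 [-0.64, -0.77, None, None, None, None, 0.26, 0.27, 0.27, None]
-0.8 [-0.77, -0.77, 0.34, None, 0.3, None, None, None, 0.27, 0.27]
-0.7 [-0.77, None, 0.39, 0.39, 0.39, 0.3, 0.16, None, None, 0.26]
-0.6 [None, None, None, 0.39, 0.39, 0.39, 0.27, 0.27, 0.16, 0.16]
-0.5 [None, None, 0.39, 0.4, 0.39, 0.39, 0.39, 0.39, 0.27, 0.3]
-0.4 [None, None, 0.16, 0.29, 0.39, 0.39, 0.39, 0.39, 0.39, 0.16]
-0.3 [None, None, None, 0.26, 0.26, 0.32, 0.39, 0.39, 0.4, 0.11]
-0.2 [None, 0.0, None, 0.0, 0.13, 0.16, 0.16, 0.38, 0.13, None]
-0.1 [0.02, 0.02, 0.47, 0.0, 0.04, 0.06, 0.16, 0.3, 0.31, 0.24]
-0.0 [0.03, 0.35, 0.41, 0.0, 0.04, 0.13, 0.1, 0.28, 0.3, 0.27]
0.1 [0.0, 0.22, 0.05, 0.05, 0.11, 0.13, 0.1, 0.29, 0.3, 0.32]
0.2 [None, 0.02, 0.05, 0.04, 0.09, 0.1, 0.04, 0.12, 0.31, 0.31]
0.3 [0.02, 0.02, 0.02, 0.02, 0.02, 0.01, 0.11, 0.12, 0.11, -0.16]
bar 335 ((46.91376495361328, -81.33688354492188), (50.516658782958984, 13.146100044250488), 31.617084503173828)
[ 0.04627741 -0.08311998] -149.69457834428297
-0.1 11 0.0561 0.0719 0.0207
-0.098 18 0.057 0.073 0.0217
-0.096 14 0.056 0.0732 0.0235
-0.094 14 0.0565 0.0734 0.0232
-0.092 15 0.0566 0.0742 0.0235
-0.09 14 0.0574 0.072 0.0232
-0.088 15 0.0554 0.0725 0.0233
-0.086 14 0.0565 0.0746 0.023
-0.084 10 0.0575 0.0708 0.023
-0.082 5 0.0627 0.0684 0.0235
-0.08 3 0.0641 0.067 0.0233
rotvec [ -2.98545195 -24.86989488 -13.86097069]
0.032 [0.4845513  0.13937016 0.08692875] [-0.5037786   0.6548983   0.15849851]
0.13 [0.44955303 0.11722392 0.17574691] [-0.46359346  0.64496251  0.06967039]
```

```bash
python3 - <<'E'
from g import *
c2=dict(np.load("scene0.npz"));P=pts(c2);p1=pts(c)
for n,u,v in[("board near-right corner",590,137),("",520,140),("near-left corner",337,140),("far-right",560,90),("post r",572,190),("post r low",557,260),("lower shelf r",540,235),("top shelf r",600,18),("toplow l",335,15),("arm",625,100),("milk",465,200),("green",505,210)]:
    print(n,P[v,u].round(3))
for u,v in[(490,347),(440,390),(350,475),(480,435),(400,470)]:print("side",u,v,p1[v,u].round(3))
from plant import r
w=r.capture("wrist");print(w["fx"],w["cx"],w["cy"],w["cam_to_world"].round(3).tolist());cv2.imwrite("pics/wrist0.png",w["frame"][:,:,::-1])
E
```

```text
board near-right corner [ 0.243 -0.377  0.161]
 [ 0.37  -0.278  0.161]
near-left corner [0.224 0.84  0.571]
far-right [ 0.384 -1.047  0.073]
post r [ 0.245 -0.353  0.042]
post r low [0.224 0.84  0.571]
lower shelf r [ 0.289 -0.471 -0.157]
top shelf r [ 0.296 -0.473  0.383]
toplow l [ 0.785 -0.198  0.383]
arm [0.209 0.016 0.353]
milk [ 0.428 -0.123  0.071]
green [ 0.387 -0.445 -0.096]
side 490 347 [ 0.737 -0.076  0.158]
side 440 390 [ 0.656 -0.117  0.16 ]
side 350 475 [ 0.537 -0.18   0.159]
side 480 435 [ 0.631 -0.213  0.248]
side 400 470 [ 0.584 -0.188  0.161]
371.64829954431775 318.1189879113729 240.11425351756355 [[-0.313, 0.907, 0.281, 0.134], [0.95, 0.298, 0.095, -0.666], [0.002, 0.297, -0.955, 0.384], [0.0, 0.0, 0.0, 1.0]]
```

View pics/wrist0.png

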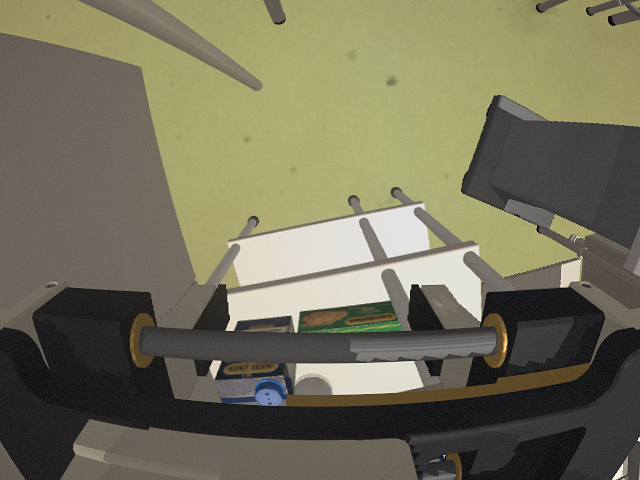

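The wrist view shows the rack's near end just ahead of the fingers (white boards 230-480, 205-400), so the arm must swing round its corner. First I retract and turn the gripper parallel to the rack front.

Call:
drive_effector --steps '[{"dy": 0.015,"dz": -0.005,"az": 4},{"dy": 0.035,"dz": -0.01,"az": 11},{"dx": 0.005,"dy": 0.06,"dz": -0.02,"az": 18},{"dx": 0.005,"dy": 0.085,"dz": -0.02,"az": 25},{"dx": 0.01,"dy": 0.11,"dz": -0.02,"az": 32},{"dx": 0.01,"dy": 0.135,"dz": -0.02,"az": 39},{"dx": 0.01,"dy": 0.16,"dz": -0.02,"az": 46},{"dx": 0.015,"dy": 0.18,"dz": -0.02,"az": 53},{"dx": 0.015,"dy": 0.2,"dz": -0.02,"az": 60},{"dx": 0.015,"dy": 0.21,"dz": -0.02,"az": 67},{"dx": 0.015,"dy": 0.215,"dz": -0.02,"az": 74},{"dx": 0.015,"dy": 0.215,"dz": -0.02,"az": 78}]' --finger_gap 0.086 --squeeze 30

```text
time_s: 1.15
tcp_pos: [0.1294, -0.4403, 0.2657]
eef_rot: [180.0, 0.0, 119.9]
contact_force: [-0.8, -0.3, -0.5]
gripper_width: 0.0859
gripper_force: 0.0
```

```bash
python3 - <<'E'
from h import *;from plant import r
s=r.get_state();print(s["tcp_pos"],s["eef_rot"],s["joints"])
R0=R.from_euler("xyz",s["eef_rot"],degrees=True)
for a,q in((-60,.46),(-45,.465),(-30,.47),(-10,.47)):
    p=np.array([q*np.cos(np.radians(a)),q*np.sin(np.radians(a)),.265]);print(a,R0.inv().apply(p-s["tcp_pos"]).round(3))
E
```

```text
[ 0.12938727 -0.44032694  0.26568744] [1.79973316e+02 3.99747707e-02 1.19889856e+02] [-4.89376674e+01 -1.18520941e+00 -2.34004626e+01 -1.99167821e-02
 -6.77403604e+01 -1.01164930e+02]
-60 [-0.014  0.108  0.001]
-45 [-0.003  0.228  0.001]
-30 [0.04  0.343 0.001]
-10 [0.145 0.468 0.001]
```

Call:
drive_effector --steps '[{"dx": -0.01,"dy": 0.03},{"dx": -0.013,"dy": 0.07},{"dx": -0.013,"dy": 0.11},{"dx": -0.01,"dy": 0.15},{"dx": -0.008,"dy": 0.19},{"dx": -0.003,"dy": 0.23},{"dx": 0.01,"dy": 0.265,"az": -5},{"dx": 0.022,"dy": 0.3,"az": -12},{"dx": 0.04,"dy": 0.335,"az": -19},{"dx": 0.06,"dy": 0.365,"az": -26},{"dx": 0.08,"dy": 0.395,"az": -33},{"dx": 0.1,"dy": 0.42,"az": -40}]'

```text
time_s: 2.15
tcp_pos: [0.443, -0.1415, 0.2653]
eef_rot: [180.0, 0.0, 160.6]
contact_force: [0.9, -1.1, -0.1]
gripper_width: 0.0631
gripper_force: 0.0
```

```bash
cat > tgt.py <<'E'
from g import *;from plant import r
def rel(u,y,h,yaw=0,flip=False):
    s=r.get_state();R0=R.from_euler("xyz",s["eef_rot"],degrees=True)
    RT=R.from_matrix(np.c_[-M[:,0],M[:,1],-M[:,2]])*R.from_euler("z",yaw,degrees=True)
    p=mid+M@np.array([u,y,h]);return R0.inv().apply(p-s["tcp_pos"]).round(4),(R0.inv()*RT).as_rotvec(degrees=True).round(2)
def where():
    s=r.get_state();R0=R.from_euler("xyz",s["eef_rot"],degrees=True);return ((s["tcp_pos"]-mid)@M).round(4)
E
python3 -c "
from tgt import *
print(r.get_state()['joints']);print(rel(-.007,.037,.13));print(where())"
```

```text
[ 6.63763577e+00 -5.08325656e-01 -2.27973903e+01 -2.85589456e-03
 -6.77060859e+01 -1.16004587e+02]
(array([0.0796, 0.2463, 0.0896]), array([-11.27, -23.27, -50.85]))
[-0.0996 -0.1781  0.272 ]
```

Call:
drive_effector --steps '[{"dx": 0.008,"dy": 0.025,"dz": 0.005,"ax": -1.1,"ay": -2.3,"az": -5},{"dx": 0.016,"dy": 0.05,"dz": 0.01,"ax": -2.2,"ay": -4.6,"az": -10},{"dx": 0.024,"dy": 0.075,"dz": 0.02,"ax": -3.4,"ay": -7,"az": -15.3},{"dx": 0.032,"dy": 0.1,"dz": 0.03,"ax": -4.5,"ay": -9.3,"az": -20.3},{"dx": 0.04,"dy": 0.125,"dz": 0.04,"ax": -5.6,"ay": -11.6,"az": -25.4},{"dx": 0.048,"dy": 0.15,"dz": 0.05,"ax": -6.8,"ay": -14,"az": -30.5},{"dx": 0.056,"dy": 0.175,"dz": 0.06,"ax": -7.9,"ay": -16.3,"az": -35.6},{"dx": 0.064,"dy": 0.2,"dz": 0.07,"ax": -9,"ay": -18.6,"az": -40.7},{"dx": 0.072,"dy": 0.223,"dz": 0.08,"ax": -10.1,"ay": -20.9,"az": -45.8},{"dx": 0.08,"dy": 0.246,"dz": 0.09,"ax": -11.27,"ay": -23.27,"az": -50.85},{"dx": 0.08,"dy": 0.246,"dz": 0.09,"ax": -11.27,"ay": -23.27,"az": -50.85}]' --finger_gap 0.086 --squeeze 30

```text
time_s: 3.07
tcp_pos: [0.4481, 0.1162, 0.1731]
eef_rot: [-179.9, 25.0, -147.6]
contact_force: [-0.9, -0.5, -0.9]
gripper_width: 0.0857
gripper_force: 0.0
```

```bash
python3 - <<'E'
from tgt import *
s=r.get_state();print(s['joints'],s["gripper_width"],rel(-.007,.037,.13),where())
w=r.capture("wrist");np.savez("wrist1.npz",**w);cv2.imwrite("pics/wrist1.png",w["frame"][:,:,::-1])
E
```

```text
[  42.09563259   -9.56262549  -53.20031746   11.07567318  -22.09200945
 -109.09668081] 0.08568958001756158 (array([-0.0027,  0.0001, -0.0016]), array([-0.04, -0.03,  0.06])) [-0.0097  0.0369  0.1284]
```

View pics/wrist1.png

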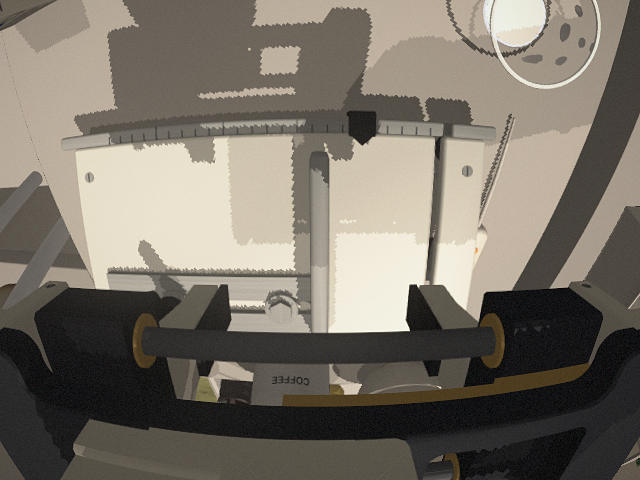

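The wrist view shows the wall centred between the fingers (top 311–328 at row 155), rider with its tip at (362,146), bolt (281,303), knob hidden behind a finger. Measure tip and left face with these rays, then descend.

```bash
cat >> tgt.py <<'E'
def fhit(c,u,v,h):   # fisheye pixel -> board coords at height h
    a,b=(u-c["cx"]),(v-c["cy"]);q=np.hypot(a,b);th=q/c["fx"];T=c["cam_to_world"]
    k=T[:3,:3]@np.array([a/q*np.sin(th),b/q*np.sin(th),np.cos(th)]);n=M[:,2];o=T[:3,3]-mid
    return ((o+k*(h-n@o)/(n@k))@M).round(4)
E
python3 - <<'E'
from tgt import *
w=dict(np.load("wrist1.npz"))
print("tip",fhit(w,362,146,.021));print("bolt (.048,.009)",fhit(w,281,298,.015))
for v in(165,200,250):
    row=w["frame"][v,300:345].astype(int).sum(1)//3;print(v,row.tolist())
for v in(165,200,250):print([fhit(w,u,v,.046)[1] for u in (311,328.5)])
print(rel(-.007,.037,.032))
E
```

```text
tip [-0.0793  0.0666  0.021 ]
bolt (.048,.009) [0.0337 0.0095 0.015 ]
165 [111, 106, 110, 109, 109, 111, 113, 106, 107, 92, 78, 82, 80, 85, 78, 79, 86, 82, 83, 83, 86, 88, 84, 85, 89, 83, 85, 79, 69, 156, 191, 193, 195, 190, 192, 193, 193, 194, 191, 192, 192, 195, 192, 193, 195]
200 [115, 110, 108, 108, 112, 109, 111, 108, 111, 105, 103, 112, 128, 136, 139, 145, 143, 149, 150, 149, 148, 156, 155, 154, 151, 152, 147, 145, 124, 160, 200, 197, 196, 197, 193, 195, 193, 199, 193, 196, 196, 193, 198, 198, 196]
250 [145, 143, 145, 145, 145, 144, 143, 146, 144, 142, 96, 118, 125, 137, 145, 148, 149, 155, 155, 156, 159, 157, 157, 156, 156, 155, 152, 144, 135, 174, 206, 203, 203, 203, 212, 214, 230, 232, 229, 230, 230, 231, 229, 229, 229]
[np.float64(0.0333), np.float64(0.0438)]
[np.float64(0.0333), np.float64(0.0439)]
[np.float64(0.0331), np.float64(0.0441)]
(array([-0.0028,  0.0013,  0.0972]), array([-0.12, -0.15, -0.16]))
```

Call:
drive_effector --steps '[{"dx": -0.001,"dz": 0.02},{"dx": -0.002,"dz": 0.045},{"dx": -0.003,"dz": 0.07},{"dx": -0.003,"dy": 0.001,"dz": 0.085},{"dx": -0.003,"dy": 0.001,"dz": 0.095},{"dx": -0.003,"dy": 0.001,"dz": 0.095}]' --finger_gap 0.086 --squeeze 30

```text
time_s: 3.62
tcp_pos: [0.4903, 0.1346, 0.094]
eef_rot: [179.3, 24.4, -148.2]
contact_force: [-0.3, 0.3, -0.3]
gripper_width: 0.0855
gripper_force: 0.0
```

```bash
python3 - <<'E'
from tgt import *
s=r.get_state();print(s['joints'],rel(-.007,.037,.032),where())
w=dict(np.load("wrist1.npz"))
print(fhit(w,320,152,.046),fhit(w,440,137,.0),fhit(w,467,170,0))
E
```

```text
[  36.71763039    4.4188397   -58.10362043   22.5131324    -3.38160322
 -116.93805437] (array([0.0051, 0.0071, 0.0055]), array([ 0.52, -0.62, -0.46])) [-0.0019  0.0298  0.0374]
[-0.0766  0.0387  0.046 ] [-0.0872  0.1274  0.    ] [-0.0635  0.1508  0.    ]
```

Joint 3 is at its limit and joint 5 near singular here. I back off and take the wall a bit farther up the slope, slightly higher, with the tool 10° nearer vertical.

```bash
cat >> tgt.py <<'E'
def rel2(u,y,h,tilt,yaw=0):
    s=r.get_state();R0=R.from_euler("xyz",s["eef_rot"],degrees=True)
    RT=R.from_matrix(np.c_[-M[:,0],M[:,1],-M[:,2]])*R.from_euler("y",tilt,degrees=True)*R.from_euler("z",yaw,degrees=True)
    p=mid+M@np.array([u,y,h]);return R0.inv().apply(p-s["tcp_pos"]).round(4),(R0.inv()*RT).as_rotvec(degrees=True).round(2)
E
```

Call:
drive_effector --steps '[{"dz": -0.02},{"dz": -0.04},{"dz": -0.05},{"dz": -0.05}]' --finger_gap 0.07 --squeeze 30

```text
time_s: 3.95
tcp_pos: [0.4729, 0.1243, 0.1443]
eef_rot: [179.2, 24.8, -148.1]
contact_force: [0.1, 0.5, -0.2]
gripper_width: 0.071
gripper_force: 0.0
```

```bash
python3 - <<'E'
from tgt import *
s=r.get_state();print(s['joints'],where(),rel2(.015,.038,.08,10),rel2(.015,.038,.038,10))
E
```

```text
[  39.48683064   -3.21883131  -51.73755842    8.19101682  -16.89934244
 -104.76630699] [0.001  0.0306 0.0915] (array([-0.014 ,  0.0074,  0.0116]), array([ 0.67,  9.84, -0.37])) (array([-0.0141,  0.007 ,  0.0536]), array([ 0.67,  9.84, -0.37]))
```

Call:
drive_effector --steps '[{"dx": -0.005,"dy": 0.003,"ax": 0.2,"ay": 3},{"dx": -0.01,"dy": 0.006,"dz": 0.005,"ax": 0.4,"ay": 7,"az": -0.2},{"dx": -0.014,"dy": 0.007,"dz": 0.012,"ax": 0.7,"ay": 9.8,"az": -0.4},{"dx": -0.014,"dy": 0.007,"dz": 0.025,"ax": 0.7,"ay": 9.8,"az": -0.4},{"dx": -0.014,"dy": 0.007,"dz": 0.04,"ax": 0.7,"ay": 9.8,"az": -0.4},{"dx": -0.014,"dy": 0.007,"dz": 0.05,"ax": 0.7,"ay": 9.8,"az": -0.4},{"dx": -0.014,"dy": 0.007,"dz": 0.053,"ax": 0.7,"ay": 9.8,"az": -0.4},{"dx": -0.014,"dy": 0.007,"dz": 0.053,"ax": 0.7,"ay": 9.8,"az": -0.4}]' --finger_gap 0.07 --squeeze 30

```text
time_s: 4.62
tcp_pos: [0.4972, 0.1483, 0.0977]
eef_rot: [-179.9, 14.6, -147.6]
contact_force: [-0.2, -0.3, -0.4]
gripper_width: 0.0699
gripper_force: 0.0
```

```bash
python3 - <<'E'
from tgt import *
s=r.get_state();print(s['joints'],where(),rel2(.015,.038,.038,10))
E
```

```text
[  39.6896878     7.8612368   -42.94291698    4.67100562  -24.75913467
 -101.29954915] [0.0116 0.0378 0.0353] (array([-0.0029,  0.0002, -0.0033]), array([-0.1 , -0.36,  0.07]))
```

Call:
drive_effector --steps '[{},{},{},{},{},{},{},{},{},{},{},{}]' --finger_gap 0.005 --squeeze 20

```text
time_s: 5.62
tcp_pos: [0.4975, 0.1488, 0.0986]
eef_rot: [-179.9, 14.8, -147.6]
contact_force: [-1.1, 0.0, 0.7]
gripper_width: 0.012
gripper_force: 20.0
```

```bash
python3 - <<'E'
from tgt import *
print(where());c3=r.capture("side");w=r.capture("wrist");np.savez("side2.npz",**c3);np.savez("wrist2.npz",**w)
cv2.imwrite("pics/wrist2.png",w["frame"][60:320,200:500,::-1].repeat(2,0).repeat(2,1))
E
```

```text
[0.0124 0.0381 0.0358]
```

View pics/wrist2.png

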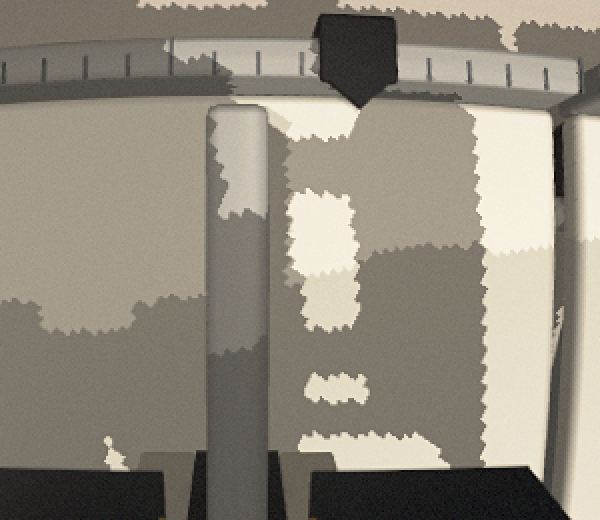

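The stop is gripped (12 mm). Rider tip is at full-image (380,113.5), wall top edges at columns 303.5 and 334.

```bash
python3 - <<'E'
from tgt import *
w=dict(np.load("wrist2.npz"))
print("tip",fhit(w,380,113.5,.021),[fhit(w,u,v,.046) for u,v in((303.5,120),(334,120),(303.5,200),(334,200))])
from g import *
t=mid+M@np.array([0.015,.038+.022,.038])
E
```

```text
tip [-0.0802  0.0667  0.021 ] [array([-0.0715,  0.0331,  0.046 ]), array([-0.0715,  0.0447,  0.046 ]), array([-0.0407,  0.0332,  0.046 ]), array([-0.0407,  0.0448,  0.046 ])]
```

Call:
drive_effector --steps '[{"dy": 0.003},{"dy": 0.006},{"dy": 0.009},{"dy": 0.012},{"dy": 0.015},{"dy": 0.018},{"dy": 0.02},{"dy": 0.022},{"dy": 0.022},{"dy": 0.022},{"dy": 0.022}]' --finger_gap 0.005 --squeeze 20

```text
time_s: 6.63
tcp_pos: [0.4854, 0.1677, 0.0985]
eef_rot: [-179.9, 14.8, -147.5]
contact_force: [-6.1, 0.0, 4.2]
gripper_width: 0.012
gripper_force: 20.0
```

```bash
python3 - <<'E'
from tgt import *
print(where(),r.get_state()["joints"]);c3=r.capture("side");w=r.capture("wrist");np.savez("side3.npz",**c3);np.savez("wrist3.npz",**w)
cv2.imwrite("pics/wrist3.png",w["frame"][60:320,200:500,::-1].repeat(2,0).repeat(2,1))
E
```

```text
[0.0123 0.0605 0.0358] [  42.89897561    7.1418827   -44.54705043    6.7349532   -23.94758577
 -106.2666465 ]
```

View pics/wrist3.png

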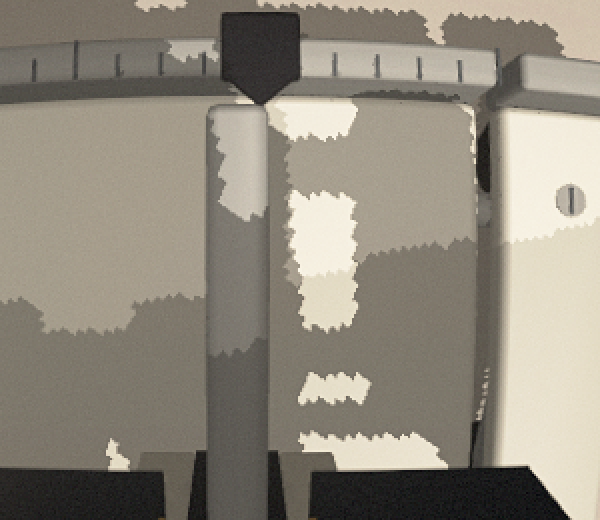

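The wall now stands at the rider: tip (330.5,112), wall's left top edge column 334 (25 mm higher than the tip).

```bash
python3 - <<'E'
from tgt import *
w=dict(np.load("wrist3.npz"));c3=dict(np.load("side3.npz"))
print("tip",fhit(w,330.3,112,.021),[fhit(w,u,v,.046) for u,v in((303.5,120),(334,120),(334,200))])
for n in("side0","side3"):
    k=dict(np.load(n+".npz"));P=(pts(k)-mid)@M;m=(abs(P[...,2]-.046)<.003)&(P[...,0]<-.03)&(P[...,0]>-.065)&(P[...,1]>.02)&(P[...,1]<.1);print(n,np.percentile(P[m][:,1],[5,50,95]))
print(rel2(.013,.06,.13,10))
E
```

```text
tip [-0.0804  0.0665  0.021 ] [array([-0.0716,  0.0554,  0.046 ]), array([-0.0716,  0.0671,  0.046 ]), array([-0.0408,  0.0671,  0.046 ])]
side0 [0.03128005 0.0352137  0.04225744]
side3 [0.05385818 0.05811131 0.06512435]
(array([ 0.016 , -0.0005, -0.0928]), array([-0.05, -0.24,  0.12]))
```

Face is within about 1 mm of the tip. Release and retreat.

Call:
drive_effector --steps '[{},{},{},{},{},{},{"dz": -0.02},{"dz": -0.05},{"dz": -0.08},{"dz": -0.1},{"dz": -0.1}]' --finger_gap 0.05 --squeeze 20

```text
time_s: 7.65
tcp_pos: [0.4654, 0.1549, 0.1999]
eef_rot: [-179.9, 15.2, -147.5]
contact_force: [0.8, 0.1, -0.3]
gripper_width: 0.0496
gripper_force: 0.0
```

```bash
python3 - <<'E'
from tgt import *
print(where(),r.get_state()["joints"]);c3=r.capture("side");w=r.capture("wrist");np.savez("side4.npz",**c3);np.savez("wrist4.npz",**w)
P=(pts(c3)-mid)@M
m=(abs(P[...,2]-.046)<.003)&(P[...,0]<-.03)&(P[...,0]>-.065)&(P[...,1]>.02)&(P[...,1]<.1);print(np.percentile(P[m][:,1],[5,50,95]))
B=c3["frame"].astype(int).max(2)
b=(B<70)&(P[...,2]>.045)&(P[...,2]<.06)&(abs(P[...,0]-.045)<.035)&(abs(P[...,1]+.08)<.035)
print("bar",b.sum(),cv2.minAreaRect((P[b][:,:2]*1000).astype(np.float32)),np.percentile(P[b][:,2],90))
for v in (150,180):
    print(v,w["frame"][v,290:350].astype(int).sum(1)//3)
print(rel2(.048,-.08,.11,0,-31))
cv2.imwrite("pics/wrist4.png",w["frame"][:,:,::-1])
E
```

```text
[0.0336 0.0604 0.1377] [  43.76106502   -3.62141482  -38.53862799    4.65720282  -40.28749242
 -104.45820752]
[0.05419479 0.05810678 0.06543306]
bar 311 ((46.6568603515625, -82.06105041503906), (48.923954010009766, 12.38934326171875), 32.80916976928711) 0.05499038166095569
150 [154 156 157 153 156 156 158 154 156 153 155 156 156 155 159 159 156 160
 159 117 105 109 120 115 119 122 122 117 118 120 119 122 122 122 119 113
 103  88 115 121 118 120 123 121 118 130 158 157 156 153 158 159 159 160
 159 157 158 156 158 157]
180 [119 161 214 196 117 119 120 128 159 129 124 124 124 127 124 122 121 123
 121 112 108 110 121 120 124 121 122 119 122 122 123 118 120 125 116 113
 103 106 189 217 215 214 212 213 215 214 215 212 215 214 213 214 214 214
 214 214 216 215 216 215]
(array([-0.0209, -0.1404,  0.0216]), array([  2.7 ,  -9.85, -30.81]))
```

View pics/wrist4.png

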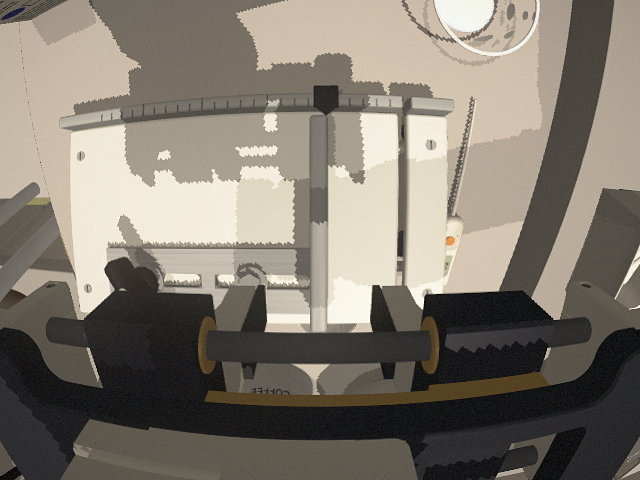

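Stop stayed in place; the knob bar (105-155, 260-290) is visible, at about 32° to the slope. Move above it with fingers across the bar.

Call:
drive_effector --steps '[{"dx": -0.003,"dy": -0.02,"dz": 0.002,"ax": 0.4,"ay": -1.5,"az": -5},{"dx": -0.006,"dy": -0.05,"dz": 0.006,"ax": 0.9,"ay": -3.2,"az": -10},{"dx": -0.01,"dy": -0.08,"dz": 0.01,"ax": 1.4,"ay": -5,"az": -15.5},{"dx": -0.014,"dy": -0.11,"dz": 0.014,"ax": 1.9,"ay": -6.8,"az": -21},{"dx": -0.018,"dy": -0.13,"dz": 0.018,"ax": 2.4,"ay": -8.5,"az": -26.5},{"dx": -0.02,"dy": -0.14,"dz": 0.02,"ax": 2.7,"ay": -9.8,"az": -31.5},{"dx": -0.02,"dy": -0.14,"dz": 0.02,"ax": 2.7,"ay": -9.8,"az": -31.5},{"dx": -0.02,"dy": -0.14,"dz": 0.02,"ax": 2.7,"ay": -9.8,"az": -31.5}]' --finger_gap 0.06 --squeeze 30

```text
time_s: 8.42
tcp_pos: [0.5599, 0.0473, 0.1791]
eef_rot: [-166.5, 20.8, -113.6]
contact_force: [-0.5, 0.1, -0.5]
gripper_width: 0.0596
gripper_force: 0.0
```

```bash
python3 - <<'E'
from tgt import *
print(where(),r.get_state()["joints"])
print(rel2(.047,-.081,.11,0,-32),rel2(.047,-.081,.048,0,-32))
w=r.capture("wrist");np.savez("wrist5.npz",**w);cv2.imwrite("pics/wrist5.png",w["frame"][:,:,::-1])
E
```

```text
[ 0.045  -0.0811  0.1095] [ 21.52777736   2.97776413 -32.6267643   -8.86738502 -30.42904831
 -40.87553358]
(array([-0.0017, -0.001 , -0.0005]), array([ 0.18, -0.3 , -0.37])) (array([-0.002 , -0.0012,  0.0615]), array([ 0.18, -0.3 , -0.37]))
```

View pics/wrist5.png

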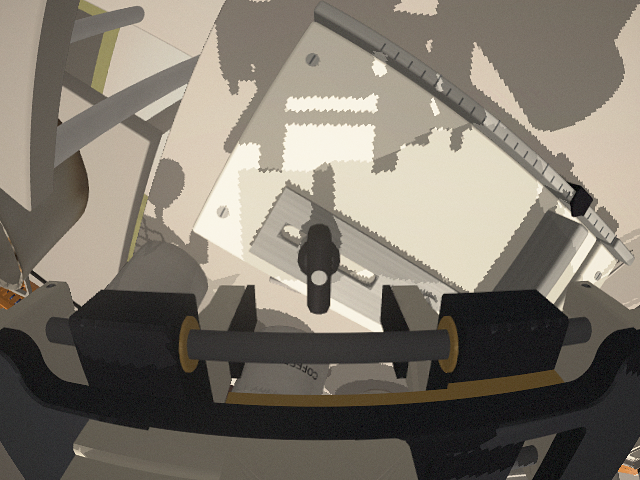

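Bar is upright in the picture (305–332, 225–312), centred between the fingers. Descend and close.

Call:
drive_effector --steps '[{"dx": -0.001,"dy": -0.001,"dz": 0.015},{"dx": -0.002,"dy": -0.001,"dz": 0.035},{"dx": -0.002,"dy": -0.001,"dz": 0.05},{"dx": -0.002,"dy": -0.001,"dz": 0.059},{"dx": -0.002,"dy": -0.001,"dz": 0.061},{"dx": -0.002,"dy": -0.001,"dz": 0.061}]' --finger_gap 0.05 --squeeze 30

```text
time_s: 8.97
tcp_pos: [0.5826, 0.0641, 0.1259]
eef_rot: [-166.5, 20.8, -113.5]
contact_force: [0.4, -0.3, 0.2]
gripper_width: 0.0502
gripper_force: 0.0
```

Call:
drive_effector --steps '[{},{},{},{},{},{},{},{}]' --finger_gap 0.006 --squeeze 30

```text
time_s: 9.63
tcp_pos: [0.5823, 0.064, 0.1269]
eef_rot: [-166.4, 20.9, -113.5]
contact_force: [-5.8, 2.6, 5.8]
gripper_width: 0.0138
gripper_force: 30.0
```

```bash
python3 -c "
from tgt import *
s=r.get_state();print(where(),s['joints'],s['contact_force'],s['moment'])"
```

```text
[ 0.0483 -0.0789  0.0503] [ 22.32056585   9.28496244 -33.207845   -10.70182783 -23.44537463
 -39.39373993] [-5.75586229  2.59456901  5.76781959] [0.73409743 2.51360931 0.71723144]
```

Centred on the stud axis. Turn clockwise, sinking with the helix.

Call:
drive_effector --steps '[{"dz": 0.0003,"az": 4},{"dz": 0.0007,"az": 9},{"dz": 0.0011,"az": 15},{"dz": 0.0016,"az": 21},{"dz": 0.002,"az": 27},{"dz": 0.0025,"az": 33},{"dz": 0.0029,"az": 39},{"dz": 0.0034,"az": 45},{"dz": 0.0038,"az": 51},{"dz": 0.0042,"az": 56},{"dz": 0.0045,"az": 60},{"dz": 0.0045,"az": 60}]' --finger_gap 0.006 --squeeze 40

```text
time_s: 10.63
tcp_pos: [0.5849, 0.0635, 0.123]
eef_rot: [167.6, 21.6, -178.6]
contact_force: [1.5, -8.8, 3.0]
gripper_width: 0.0138
gripper_force: 40.0
```

```bash
cat > tz.py <<'E'
from tgt import *
s=r.get_state();R0=R.from_euler("xyz",s['eef_rot'],degrees=True)
print(where(),s['joints'].round(1),'tool F',R0.inv().apply(s['contact_force']).round(2),'tool M',R0.inv().apply(s['moment']).round(3))
x=M.T@R0.as_matrix()[:,0];print("yaw",np.degrees(np.arctan2(x[1],-x[0])), s["gripper_width"])
E
python3 tz.py
```

```text
[ 0.0483 -0.0807  0.046 ] [ 22.2   9.8 -33.2 -10.7 -22.9 -99.4] tool F [-2.3  -8.17 -4.11] tool M [3.654e+00 7.040e-01 3.000e-03]
yaw 28.541761351617577 0.013820507997326936
```

Call:
drive_effector --steps '[{"dy": 0.001,"dz": 0.0005,"az": 4},{"dy": 0.001,"dz": 0.0008,"az": 8},{"dy": 0.001,"dz": 0.0011,"az": 12},{"dy": 0.001,"dz": 0.0011,"az": 12},{"dy": 0.001,"dz": 0.0011,"az": 12}]' --finger_gap 0.006 --squeeze 40

```text
time_s: 11.05
tcp_pos: [0.5851, 0.0635, 0.1222]
eef_rot: [163.5, 18.7, 169.2]
contact_force: [2.5, -16.3, 3.0]
gripper_width: 0.0136
gripper_force: 40.0
```

```bash
python3 tz.py
```

```text
[ 0.0481 -0.0809  0.0452] [  22.3    9.9  -33.3  -10.6  -22.7 -111.4] tool F [ -6.17 -14.6   -5.5 ] tool M [ 6.548 -1.309  0.015]
yaw 40.33766900875137 0.013632636228754711
```

Call:
drive_effector --steps '[{"dz": 0.0003,"az": 3},{"dz": 0.0005,"az": 6},{"dz": 0.0005,"az": 6},{"dz": 0.0005,"az": 6}]' --finger_gap 0.006 --squeeze 40

```text
time_s: 11.38
tcp_pos: [0.5852, 0.0635, 0.1219]
eef_rot: [161.7, 16.9, 163.3]
contact_force: [0.8, -17.1, 6.0]
gripper_width: 0.0138
gripper_force: 40.8
```

```bash
python3 tz.py
```

```text
[ 0.0481 -0.0809  0.0449] [  22.3    9.9  -33.3  -10.6  -22.7 -117.3] tool F [ -7.13 -14.07  -8.97] tool M [ 6.551 -1.528 -0.848]
yaw 46.21950758281635 0.013838301488864486
```

Torque jumped to 0.85 N m, so the end stop is reached after about 78° of turn. Relieve the side load, then release and retreat.

Call:
drive_effector --steps '[{"dy": -0.001},{"dy": -0.002},{"dy": -0.002}]' --finger_gap 0.006 --squeeze 40

```text
time_s: 11.63
tcp_pos: [0.5853, 0.0631, 0.1219]
eef_rot: [161.6, 17.0, 163.3]
contact_force: [-0.7, -8.0, 6.7]
gripper_width: 0.0138
gripper_force: 40.8
```

```bash
python3 tz.py
```

```text
[ 0.048  -0.0813  0.0449] [  22.1    9.9  -33.2  -10.9  -22.7 -116.9] tool F [-3.55 -5.62 -8.07] tool M [ 3.14   0.103 -0.844]
yaw 46.187300427915126 0.013820412294424881
```

Call:
drive_effector --steps '[{},{},{},{},{},{"dz": -0.015},{"dz": -0.04},{"dz": -0.07},{"dz": -0.1},{"dz": -0.12},{"dz": -0.12}]' --finger_gap 0.05 --squeeze 20

```text
time_s: 12.55
tcp_pos: [0.543, 0.0372, 0.2347]
eef_rot: [161.3, 17.2, 163.2]
contact_force: [-0.0, 0.4, 0.4]
gripper_width: 0.0499
gripper_force: 0.0
```

```bash
python3 - <<'E'
from tgt import *
print(where(),r.get_state()["joints"]);c3=r.capture("side");w=r.capture("wrist");np.savez("side6.npz",**c3);np.savez("wrist6.npz",**w)
P=(pts(c3)-mid)@M
m=(abs(P[...,2]-.046)<.003)&(P[...,0]<-.03)&(P[...,0]>-.065)&(P[...,1]>.02)&(P[...,1]<.1);print(np.percentile(P[m][:,1],[5,50,95]))
B=c3["frame"].astype(int).max(2)
b=(B<70)&(P[...,2]>.035)&(P[...,2]<.06)&(abs(P[...,0]-.045)<.035)&(abs(P[...,1]+.08)<.035)
print("bar",b.sum(),cv2.minAreaRect((P[b][:,:2]*1000).astype(np.float32)),np.percentile(P[b][:,2],90))
a=c3["frame"][215:440,150:410,::-1];cv2.imwrite("pics/side6.png",cv2.resize(a,None,fx=2.6,fy=2.6))
E
```

```text
[ 0.0507 -0.0806  0.1681] [  21.1226172    -2.62996249  -30.59897753   -7.65048333  -37.5051571
 -119.97866432]
[0.05391605 0.05802277 0.06527544]
bar 252 ((47.259765625, -82.39007568359375), (11.978631973266602, 48.59757614135742), 49.430965423583984) 0.04909259476569371
```

View pics/side6.png

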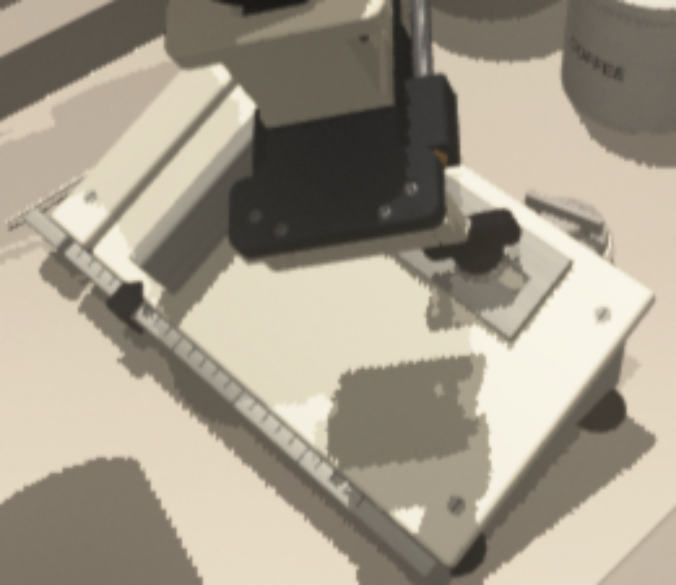

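The side view shows the knob turned to about -41° (~73–78° in all, 5.9 mm lower). The stop has not moved, the rider at (125,298) is unshifted, and the gripper is clear. Handing in.

```bash
python3 -c "
from plant import r
print(r.close_job())"
```

```text
the job is handed in; nothing more can be done
None
```

I slid the stop about 22 mm left, to within about 1 mm of the rider's point by camera measurement. I then tightened the wing knob clockwise to its end stop and handed the job in at about 12.6 s; no verdict was returned.

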